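# Snap the transfer coupler onto the tilted dock port and hold its valve open

### The job

Pick up the transfer coupler with the wide foot flange (not the narrow one beside it), press it squarely onto the leaning port of the docking station until both spring catches snap over its flange, and keep pushing it right down against the port's spring sleeve so that the valve is held open. Hold it there for a couple of seconds and finish while still gripping and pushing it fully home, without letting go. Leave the narrow coupler and everything else on the counter where they stand.

Things in the scene. Friction and masses are not known exactly. Their poses are not given: they have to be found in the camera images.
- coupler: the coupler to use: metal, round, 88 mm tall, 250 g, standing bore down on a 6 mm rubber pad, about 130 mm from the narrow one. Origin: centre of its underside, z up its axis. Foot flange 48 mm diameter, 8 mm thick; waist 34 mm diameter up to 34 mm; grip barrel 28 mm diameter from 34 to 88 mm (fingertips can rest on the shoulder at 34 mm). Blind bore underneath: 19.8 mm diameter, 46 mm deep.
- coupler_small: the narrow coupler, to be left alone: same height, barrel and metal, but its foot flange is only 35 mm in diameter (hardly wider than its 33 mm waist) and its 12 mm bore does not fit the port. Origin: centre of its underside, z up its axis.
- port (a point): centre of the flat top (the hard seat) of the metal port block on the white docking station, 105 mm above the table. z: the port's axis, leaning 24 degrees from vertical, roughly towards the robot; y: from catch to catch. A fixed 16 mm stem with tapered tip stands along z to 42 mm. Block 64 (x) by 100 mm (y); the station behind it (+x) is at most 87 mm high.
- sleeve (a joint): travel (m) of the spring sleeve, 28 mm diameter, round the stem, into the block: 0 released (its top 9 mm above the seat), 0.009 when the coupler's underside is down on the seat. Its spring pushes back with about 4 N at first, 10.5 N fully in.
- catch_left (a joint): outward travel (m) of the spring catch on the port's +y side: 0 shut, at most 0.008. Its lead-in slopes from 31 to 17 mm above the seat; the nose's flat underside is 14 mm above it. The flange spreads each catch 2 to 6 mm; they snap shut over it when the coupler's underside is about 6 mm above the seat. Passing takes roughly 8 to 15 N.
- catch_right (a joint): the same for the catch on the port's -y side.
- bottle_a: glass infusion bottle 60 mm wide, 130 mm tall, blue cap; origin under its centre. To be left alone.
- bottle_b: another such bottle; origin under its centre. To be left alone.
- vial: small amber vial with metal cap, 28 mm wide, 50 mm tall; origin under its centre. To be left alone.
- dish: low white plastic dish, 70 mm wide, 22 mm high; origin under its centre. To be left alone.
- jar: white plastic jar, 70 mm wide, 80 mm tall; origin under its centre. To be left alone.
- spatula: steel spatula, 180 mm long, lying flat along its x axis. To be left alone.

How it is judged:
By the outcome, as a careful person would: the job done as asked, in the order asked, and still so for the second after the job is handed in, while the arm keeps its last pose, push and grip.
It also fails if it takes over 45 s, if anything falls off the work surface, if the arm or the gripper's body presses on something with over 40 N, if the wrist force passes 120 N, or if a joint passes its speed limit or range.

### The arm

A 6-joint arm with a two-finger parallel gripper is mounted at the origin on the work surface. World frame = base frame: x ahead of the robot, y to its left, z up, the work surface at z = 0. Lengths are in m, angles in degrees, forces in N, time in s.
With the tool pointing down it reaches from about 0.4 to 0.925 m from the base axis. Payload 12.5 kg.
Tool frame: the origin (TCP) lies between the finger pads; the fingertips stand 19 mm ahead of it and the grasp point (between the pads) is the TCP; z points along the fingers, y is the line along which they close (so a half turn about z gives the same grasp; the last joint's range is limited). The gripper opens to 95 mm and grips with 3 to 60 N. Pads are 20 mm wide; open, the fingers measure 119 mm over their backs; the gripper's body (75 mm by 180 mm) begins 59 mm behind the grasp point.
Start: joints at [-74.519, 28.126, 89.318, -0, 62.55, -6.05], TCP at [0.229, -0.581, 0.234] pointing down, gripper open.
Joint ranges: [-177.58, 177.58], [-47.91, 125.51], [2.72, 160], [-65.01, 245.01], [3.68, 167.84], [-153.87, 153.87]. Speed limits (degrees/s): [127.2, 127.2, 159.86, 180, 180, 180].

### API

Orientations are given as a 3x3 rotation matrix whose columns are the frame's x, y, z axes.
In Python, from rig import read_state, capture, job_done gives the robot as it stands. The module is installed in compiled form; this text tells all that it offers.
- The arm moves only by the tool apply_moves, never from a script. Its argument "rows" is text: rows parted by semicolons, each of 7 numbers parted by spaces: the shift along the tool's x, y, z each as a share of 80 mm, from -1 to 1, then the turn, a rotation vector about the tool's x, y, z each as a share of 0.5 rad, from -1 to 1, then the opening, from 0 (shut) to 1 (fully open). In form: dx dy dz ax ay az grip; .... A call has 1 to 20 rows; each row is the pose to reach, as a shift and turn from the pose commanded when the call began, along the tool's axes at that moment; what a row does not reach only later rows make up. A row lasts 1/8 s, in which the tool goes at most 62.5 mm and 10.7 degrees, less where a joint would pass 70% of its speed; a pose out of reach is approached as far as the arm can. A call with a number of a shift or a turn outside -1 to 1 is refused whole. A call with a gripper value outside its range is refused whole. The fingers move at their own pace and stop on an object; "newtons" is the grip in N (left out, the last holds). Time passes only in rows, so rows that repeat a pose let the fingers close. It gives the time, the measured TCP pose, the force, the opening and the grip force at its end, in the units of the state.
- read_state(): the state, without advancing time (a new reading comes with each control period).
- capture(name): name is "scene" or "top"; returns a dict with "img" (384x512x3 uint8, red, green, blue), "range_z" (384x512 float32, m along the optical axis (not along the pixel's ray), 0 where there is no reading), "mtx" (3x3 intrinsics, pixels), "rvec" (rotation vector, rad) and "tvec" (3), from world to camera coordinates, as OpenCV has them. Camera axes: x right, y down, z forward; pixel columns grow to the right and rows downward; lengths in m; the calibration is good to about 2 mm. A picture is of the moment at which its call begins.
- job_done(): hands the job in; it is judged then, once.
The state is a dict: "time": time; "joint_pos": joint angles; "qd": joint speeds; "effort": joint torques, N m; "eef_pos": TCP position; "orientation": TCP orientation; "wrist_force": force on the tool from outside, world axes, zero at the start; "ft_torque": the same for the moment, N m; "opening": finger opening in m; "finger_force": force on a finger pad.
Only numpy, scipy, OpenCV 4.12 (cv2) and the standard library are available. Lean on these libraries where they do the work, as an engineer would, in place of code of your own. Each camera call takes 0.05 s, during which the arm holds its last target. There are 200 camera calls.

## Working session

There is one attempt and no reset: what is moved stays moved. The work goes in short steps, Python scripts to look and compute and a tool call to move; the robot and the scene stay as the last step left them, time stands still between calls to the robot, and variables do not carry over. Pictures are saved under pics/ and viewed, at most 10 in all, crops included, and the job is handed in when it is done.

Besides the shell and the picture viewer there is one more tool, called after ">>>" as a command line: name --argument value ..., lists and objects as JSON in quotes. apply_moves: Moves the arm, as the interface text tells. Shift numbers are shares of 80 mm and turn numbers shares of 0.5 rad, none past 1 either way. Its arguments: {"type":"object","properties":{"rows":{"type":"string"},"newtons":{"type":"number"}},"required":["rows"]}

```bash
mkdir -p pics
cat > h.py <<'E'
import numpy as np, cv2
from rig import read_state, capture, job_done
def save(c,name): cv2.imwrite('pics/'+name, c['img'][:,:,::-1])
def RT(c): return cv2.Rodrigues(np.array(c['rvec'],float))[0], np.array(c['tvec'],float).reshape(3)
def world(c):  # per-pixel world points from depth
    R,t=RT(c); K=np.array(c['mtx']); z=c['range_z'].astype(float)
    v,u=np.mgrid[:z.shape[0],:z.shape[1]]
    P=np.stack([(u-K[0,2])/K[0,0]*z,(v-K[1,2])/K[1,1]*z,z],-1)
    W=(P-t)@R; W[z==0]=np.nan
    return W
E
python3 - <<'E'
from h import *
s=read_state(); print(s)
for n in('scene','top'):
    c=capture(n); save(c,n+'0.png'); R,t=RT(c); print(n,c['mtx'],-R.T@t,R[2])
    np.savez(n+'0.npz',**c)
E
```

```text
{'time': 0.0, 'joint_pos': array([-7.45178889e+01,  2.81623748e+01,  8.93488578e+01, -8.19917187e-05,
        6.25500271e+01, -6.05032260e+00]), 'qd': array([-0.01876438, -0.01493759, -0.03428669, -0.02008418, -0.06889105,
       -0.03310463]), 'effort': array([-4.65625690e-04, -6.12635493e+01, -2.58184254e+01,  6.92891073e-02,
        4.81503177e-02, -6.86190833e-05]), 'eef_pos': array([ 0.22935621, -0.58116253,  0.23308858]), 'orientation': array([[ 9.30209726e-01,  3.67028316e-01, -2.86628808e-04],
       [ 3.67028411e-01, -9.30209162e-01,  1.03004726e-03],
       [ 1.11431768e-04, -1.06336090e-03, -9.99999428e-01]]), 'wrist_force': array([ 0.09022666,  0.35772566, -0.9426969 ]), 'ft_torque': array([ 0.03693173, -0.02027067,  0.0524649 ]), 'finger_force': 0.0, 'opening': 0.09504767182151963}
scene [[404.62072445   0.         253.44218906]
 [  0.         404.62072445 189.50921192]
 [  0.           0.           1.        ]] [1.1065589  0.07967696 0.99007121] [-0.53862343 -0.10696243 -0.83572953]
top [[427.09096123   0.         257.7530898 ]
 [  0.         427.09096123 193.78089773]
 [  0.           0.           1.        ]] [ 0.37420475 -0.02576421  1.45115378] [ 0.12629164 -0.00565727 -0.99197702]
```

View pics/scene0.png

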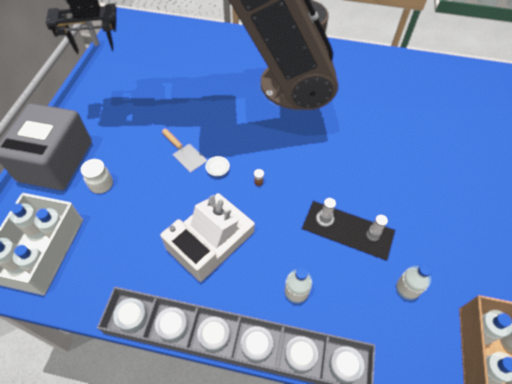

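View pics/top0.png

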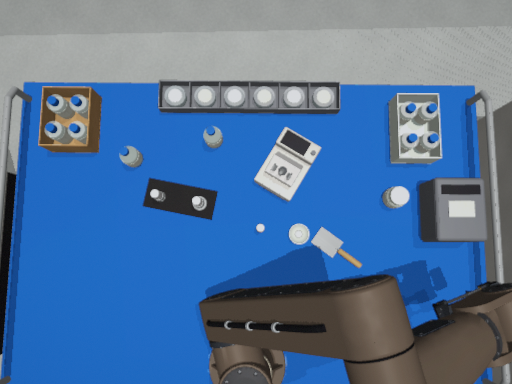

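Two couplers stand on the black pad: at scene (328,210) and (378,228), top (199,203) and (157,195). The port is at scene (217,212) and top (284,170). Next I enlarge both areas.

Run:
```python
from h import *
S=dict(np.load('scene0.npz'));T=dict(np.load('top0.npz'))
a=cv2.resize(S['img'][185:260,295:405],None,fx=3.6,fy=3.6,interpolation=2)
b=cv2.resize(S['img'][185:260,155:265],None,fx=3.6,fy=3.6,interpolation=2)
d=cv2.resize(T['img'][170:230,135:223],None,fx=4.5,fy=4.5,interpolation=2)
e=cv2.resize(T['img'][125:200,240:350],None,fx=3.6,fy=3.6,interpolation=2)
im=np.vstack([np.hstack([a,b]),np.hstack([d,e])])
cv2.imwrite('pics/crop0.png',im[:,:,::-1]); print(im.shape)
for n,c in(('S',S),('T',T)):
    W=world(c); 
    wins={'S':[(328,203),(378,221)],'T':[(157,195),(199,203)]}[n]
    for u,v in wins:
        P=W[v-25:v+26,u-25:u+26].reshape(-1,3)
        for lo,hi in((.086,.1),(.05,.08),(.009,.022)):
            q=P[(P[:,2]>lo)&(P[:,2]<hi)]
            print(n,u,v,lo,len(q),q.mean(0).round(4) if len(q) else '',np.ptp(q[:,:2],axis=0).round(4) if len(q) else '')
    # station
    u,v={'S':(217,205),'T':(284,172)}[n]
    P=W[v-35:v+35,u-35:u+35].reshape(-1,3)
    for lo in np.arange(.03,.17,.01):
        q=P[(P[:,2]>lo)&(P[:,2]<lo+.01)]
        if len(q): print(n,'st',lo.round(2),len(q),q.mean(0).round(3),np.ptp(q[:,:2],axis=0).round(3))
```

```text
(540, 792, 3)
S 328 203 0.086 91 [0.5269 0.1669 0.0936] [0.0271 0.0278]
S 328 203 0.05 62 [0.5351 0.1656 0.0657] [0.0118 0.0269]
S 328 203 0.009 166 [0.5298 0.1743 0.0125] [0.0851 0.1299]
S 378 221 0.086 98 [0.5487 0.3003 0.0939] [0.0282 0.0266]
S 378 221 0.05 69 [0.5564 0.2972 0.065 ] [0.0204 0.0263]
S 378 221 0.009 105 [0.5491 0.2913 0.0116] [0.0935 0.1153]
S st 0.03 18 [ 0.631 -0.033  0.035] [0.039 0.021]
S st 0.04 307 [ 0.612 -0.08   0.048] [0.144 0.175]
S st 0.05 352 [ 0.619 -0.093  0.052] [0.141 0.174]
S st 0.06 101 [ 0.66  -0.124  0.065] [0.049 0.118]
S st 0.07 127 [ 0.66  -0.119  0.075] [0.055 0.118]
S st 0.08 318 [ 0.675 -0.145  0.085] [0.08  0.139]
S st 0.09 226 [ 0.643 -0.105  0.095] [0.119 0.116]
S st 0.1 283 [ 0.637 -0.111  0.106] [0.086 0.108]
S st 0.11 385 [ 0.639 -0.114  0.114] [0.076 0.092]
S st 0.12 77 [ 0.618 -0.107  0.125] [0.059 0.064]
S st 0.13 64 [ 0.615 -0.104  0.134] [0.046 0.061]
S st 0.14 20 [ 0.611 -0.101  0.142] [0.014 0.012]
T 157 195 0.086 63 [0.5474 0.2984 0.0936] [0.0267 0.0283]
T 157 195 0.05 18 [0.5438 0.2889 0.065 ] [0.0224 0.0183]
T 157 195 0.009 181 [0.5498 0.2815 0.0111] [0.133  0.1378]
T 199 203 0.086 63 [0.525 0.164 0.094] [0.0262 0.026 ]
T 199 203 0.05 11 [0.5178 0.1566 0.0637] [0.0168 0.016 ]
T 199 203 0.009 256 [0.5328 0.1794 0.0118] [0.142  0.1514]
T st 0.03 22 [ 0.558 -0.094  0.035] [0.068 0.117]
T st 0.04 420 [ 0.616 -0.105  0.047] [0.18  0.184]
T st 0.05 605 [ 0.619 -0.113  0.053] [0.185 0.186]
T st 0.06 45 [ 0.677 -0.14   0.066] [0.148 0.168]
T st 0.07 72 [ 0.681 -0.151  0.076] [0.149 0.138]
T st 0.08 594 [ 0.701 -0.167  0.086] [0.154 0.148]
T st 0.09 230 [ 0.643 -0.129  0.095] [0.16  0.162]
T st 0.1 170 [ 0.626 -0.111  0.105] [0.096 0.102]
T st 0.11 238 [ 0.638 -0.12   0.115] [0.068 0.096]
T st 0.12 42 [ 0.626 -0.112  0.124] [0.072 0.067]
T st 0.13 39 [ 0.614 -0.104  0.134] [0.045 0.059]
T st 0.14 10 [ 0.609 -0.104  0.144] [0.012 0.01 ]
```

View pics/crop0.png

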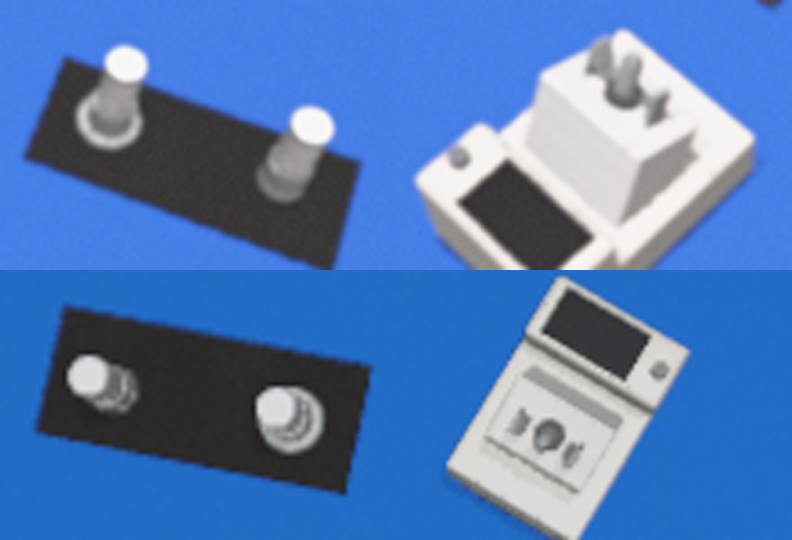

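The wide-flange coupler is the one at scene (328,210), near (0.526, 0.166). The stem tip shows between the two catches, near (0.610, -0.103, 0.143). Now I fit the port face.

```bash
cat > port.py <<'E'
from h import *
def plane(P,tol=.003,seed=0):
    rng=np.random.default_rng(seed); best=None
    for _ in range(3000):
        a=P[rng.choice(len(P),3,False)]; n=np.cross(a[1]-a[0],a[2]-a[0]); 
        if np.linalg.norm(n)<1e-5: continue
        n/=np.linalg.norm(n); n*=np.sign(n[2])
        if abs(np.degrees(np.arccos(n[2]))-24)>4: continue
        m=abs((P-a[0])@n)<tol
        if best is None or m.sum()>best.sum(): best=m
    q=P[best]; n=np.linalg.svd(q-q.mean(0))[2][2]; n*=np.sign(n[2]); return n,q
E
python3 - <<'E'
from port import *
for nm,(u,v) in(('scene',(217,205)),('top',(284,172))):
    W=world(dict(np.load(nm+'0.npz'))); P=W[v-30:v+30,u-30:u+30].reshape(-1,3)
    A=P[(P[:,2]>.088)&(P[:,2]<.125)&(np.hypot(P[:,0]-.63,P[:,1]+.11)<.08)]
    n,q=plane(A); tilt=np.degrees(np.arccos(n[2])); yaw=np.degrees(np.arctan2(n[1],n[0]))
    h=-n[:2]/np.hypot(*n[:2]) ; y=np.array([-h[1],h[0],0]); x=np.cross(y,n)
    m=q.mean(0); loc=np.c_[(q-m)@x,(q-m)@y]
    r=cv2.minAreaRect(((q-m)[:,:]@np.c_[x,y]).astype(np.float32))
    print(nm,len(q),'n',n.round(3),'tilt',tilt.round(2),'yaw of lean',yaw.round(2),'mean',m.round(4),'rect',r)
    c=m+r[0][0]*x+r[0][1]*y; print(' rect centre',c.round(4))
    D=(P-c)@n; off=D-0; L=np.c_[(P-c)@x,(P-c)@y,D]
    for lo,hi in((.012,.03),(.032,.046)):
        s=L[(L[:,2]>lo)&(L[:,2]<hi)&(abs(L[:,0])<.03)]
        for w in((-.06,-.015),(-.013,.013),(.015,.06)):
            k=s[(s[:,1]>w[0])&(s[:,1]<w[1])]
            if len(k): print('  ',lo,w,len(k),k.mean(0).round(4),k.max(0).round(4))
E
```

```text
scene 475 n [-0.342  0.206  0.917] tilt 23.54 yaw of lean 148.94 mean [ 0.6319 -0.1082  0.1086] rect ((-0.007075551897287369, -0.0049593038856983185), (0.06611278653144836, 0.10114113241434097), 1.3024569749832153)
 rect centre [ 0.6238 -0.1091  0.1058]
   0.012 (-0.06, -0.015) 46 [ 0.0006 -0.0249  0.0218] [ 0.0081 -0.0192  0.0298]
   0.012 (-0.013, 0.013) 34 [0.0027 0.0028 0.0211] [0.007  0.0088 0.0298]
   0.012 (0.015, 0.06) 37 [0.001  0.0291 0.0216] [0.0072 0.0332 0.0299]
   0.032 (-0.06, -0.015) 2 [ 0.0004 -0.0275  0.0323] [ 0.0038 -0.0273  0.0325]
   0.032 (-0.013, 0.013) 30 [0.0008 0.0012 0.0381] [0.0072 0.0072 0.0438]
top 353 n [-0.342  0.199  0.918] tilt 23.32 yaw of lean 149.82 mean [ 0.6252 -0.1109  0.1065] rect ((-0.0013171248137950897, -0.0007106438279151917), (0.063695527613163, 0.0997462123632431), 0.2725750803947449)
 rect centre [ 0.6238 -0.1109  0.106 ]
   0.012 (-0.06, -0.015) 20 [ 0.     -0.0254  0.024 ] [ 0.007  -0.0196  0.0297]
   0.012 (-0.013, 0.013) 11 [ 0.0074 -0.0031  0.0193] [0.0119 0.0031 0.0284]
   0.012 (0.015, 0.06) 20 [0.0006 0.0257 0.0235] [0.0076 0.0328 0.0296]
   0.032 (-0.06, -0.015) 2 [-0.0058 -0.028   0.0329] [-0.0037 -0.0274  0.0334]
   0.032 (-0.013, 0.013) 20 [-0.0003  0.0007  0.0386] [0.0063 0.0078 0.0444]
   0.032 (0.015, 0.06) 3 [-0.0001  0.03    0.0332] [0.0029 0.032  0.0338]
```

Both views agree. The port is at about (0.624, -0.109, 0.105), leaning towards yaw 149.4°, and the measured tilt of 23.4° matches the stated 24°. The block face measures 64 × 100 mm as specified. I now travel to above the wide coupler.

>>> apply_moves --rows "1 -0.6 0 0 0 0 1; 1 -0.6 0 0 0 0 1; 1 -0.6 0 0 0 0 1"

```text
time: 0.48
eef_pos: [0.2873, -0.506, 0.2337]
orientation: [[0.929, 0.369, -0.0], [0.369, -0.929, 0.0], [0.0, -0.0, -1.0]]
wrist_force: [0.0, -0.6, 0.4]
opening: 0.0956
finger_force: 0.0
```

>>> apply_moves --rows "1 -1 0 0 0 0 1; 1 -1 0 0 0 0 1; 1 -1 0 0 0 0 1"

```text
time: 0.85
eef_pos: [0.3318, -0.402, 0.2338]
orientation: [[0.929, 0.369, -0.0], [0.369, -0.929, 0.0], [-0.0, -0.0, -1.0]]
wrist_force: [-0.2, -0.4, 0.3]
opening: 0.0954
finger_force: 0.0
```

>>> apply_moves --rows "1 -1 0 0 0 0 1; 1 -1 0 0 0 0 1; 1 -1 0 0 0 0 1"

```text
time: 1.23
eef_pos: [0.377, -0.299, 0.2338]
orientation: [[0.929, 0.369, 0.0], [0.369, -0.929, -0.0], [0.0, 0.0, -1.0]]
wrist_force: [-0.2, -0.8, -0.7]
opening: 0.0952
finger_force: 0.0
```

>>> apply_moves --rows "1 -1 0 0 0 0 1; 1 -1 0 0 0 0 1; 1 -1 0 0 0 0 1"

```text
time: 1.6
eef_pos: [0.4223, -0.1957, 0.2337]
orientation: [[0.929, 0.369, 0.0], [0.369, -0.929, -0.0], [0.0, 0.0, -1.0]]
wrist_force: [0.2, -0.2, -0.4]
opening: 0.0951
finger_force: 0.0
```

>>> apply_moves --rows "1 -1 0 0 0 0 1; 1 -1 0 0 0 0 1; 1 -1 0 0 0 0 1"

```text
time: 1.98
eef_pos: [0.4676, -0.0922, 0.2335]
orientation: [[0.929, 0.369, 0.0], [0.369, -0.929, -0.0], [0.0, 0.0, -1.0]]
wrist_force: [-0.2, -0.7, -0.5]
opening: 0.0952
finger_force: 0.0
```

>>> apply_moves --rows "1 -1 0 0 0 0 1; 1 -1 0 0 0 0 1; 1 -1 0 0 0 0 1"

```text
time: 2.35
eef_pos: [0.5128, 0.0113, 0.2333]
orientation: [[0.93, 0.368, 0.0], [0.368, -0.93, -0.0], [0.0, 0.0, -1.0]]
wrist_force: [-1.0, -0.2, -0.9]
opening: 0.095
finger_force: 0.0
```

>>> apply_moves --rows "0.8 -1 0 0 0 -0.8 0.8; 0.8 -1 0 0 0 -0.8 0.8; 0.8 -1 0 0 0 -0.8 0.8"

```text
time: 2.72
eef_pos: [0.5426, 0.1086, 0.2332]
orientation: [[0.712, 0.702, -0.0], [0.702, -0.712, -0.0], [-0.0, 0.0, -1.0]]
wrist_force: [0.1, -0.8, 1.1]
opening: 0.0769
finger_force: 0.0
```

>>> apply_moves --rows "0.35 -0.65 0 0 0 -0.52 0.75; 0.35 -0.65 0.3 0 0 -0.52 0.75; 0.35 -0.65 0.6 0 0 -0.52 0.75; 0.35 -0.65 0.6 0 0 -0.52 0.75"

```text
time: 3.22
eef_pos: [0.5251, 0.1636, 0.1844]
orientation: [[0.513, 0.859, -0.003], [0.859, -0.513, -0.001], [-0.002, -0.002, -1.0]]
wrist_force: [-0.6, -0.3, 0.1]
opening: 0.0712
finger_force: 0.0
```

Run:
```python
from h import *
s=read_state(); print(s['eef_pos'],s['orientation'].round(3),s['joint_pos'].round(1))
c=capture('scene'); W=world(c); save(c,'s1.png')
P=W[170:240,290:370].reshape(-1,3); q=P[(P[:,2]>.086)&(P[:,2]<.1)]
print(len(q),q.mean(0),np.ptp(q,axis=0))
cv2.imwrite('pics/s1c.png',cv2.resize(c['img'][140:260,260:420],None,fx=4,fy=4)[:,:,::-1])
```

```text
[0.52514146 0.16358052 0.18443332] [[ 0.513  0.859 -0.003]
 [ 0.859 -0.513 -0.001]
 [-0.002 -0.002 -1.   ]] [ 10.4  25.4 103.   -0.   51.7  41.3]
87 [0.52710222 0.16687097 0.09345609] [0.02696473 0.02757526 0.01007153]
```

View pics/s1c.png

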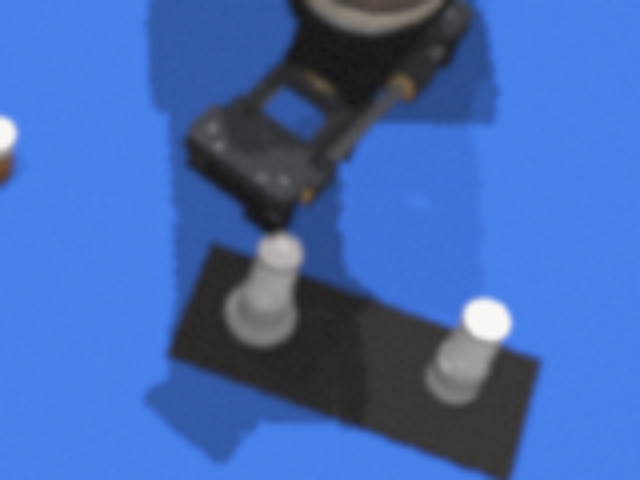

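The picture shows the gripper directly above the wide coupler (crop (265,290)), with the narrow one clear at (460,350). I descend and grip.

>>> apply_moves --rows "0.02 0 0.5 0 0 0 0.75; 0.02 0 1 0 0 0 0.75; 0.02 0 1 0 0 0 0.75; 0.02 0 1 0 0 0 0.75"

```text
time: 3.78
eef_pos: [0.5271, 0.167, 0.1074]
orientation: [[0.511, 0.86, 0.002], [0.86, -0.511, 0.0], [0.001, 0.002, -1.0]]
wrist_force: [-0.2, 0.7, 0.0]
opening: 0.0715
finger_force: 0.0
```

>>> apply_moves --rows "0 0 0.3 0 0 0 0.75; 0 0 0.53 0 0 0 0.75; 0 0 0.53 0 0 0 0.75; 0 0 0.53 0 0 0 0.75"

```text
time: 4.28
eef_pos: [0.5269, 0.1675, 0.0648]
orientation: [[0.51, 0.86, 0.002], [0.86, -0.51, 0.0], [0.001, 0.002, -1.0]]
wrist_force: [-0.0, 0.5, 0.2]
opening: 0.0715
finger_force: 0.0
```

>>> apply_moves --rows "-0.02 0 0.05 0 0 0 0.75; -0.02 0 0.05 0 0 0 0.4; -0.02 0 0.05 0 0 0 0.2; -0.02 0 0.05 0 0 0 0.2; -0.02 0 0.05 0 0 0 0.2; -0.02 0 0.05 0 0 0 0.2; -0.02 0 0.05 0 0 0 0.2; -0.02 0 0.05 0 0 0 0.2" --newtons 15

```text
time: 5.28
eef_pos: [0.5255, 0.1661, 0.0593]
orientation: [[0.51, 0.86, 0.001], [0.86, -0.51, -0.0], [0.0, 0.001, -1.0]]
wrist_force: [0.6, 0.1, 0.9]
opening: 0.0279
finger_force: 15.4
```

>>> apply_moves --rows "0 0 0 0 0 0 0; 0 0 0 0 0 0 0; 0 0 0 0 0 0 0; 0 0 0 0 0 0 0" --newtons 55

```text
time: 5.78
eef_pos: [0.5255, 0.1662, 0.0593]
orientation: [[0.51, 0.86, 0.001], [0.86, -0.51, -0.0], [0.0, 0.001, -1.0]]
wrist_force: [2.5, -0.7, 2.9]
opening: 0.0275
finger_force: 55.3
```

Grasp is firm, with the fingertips resting at the shoulder (34.3 mm up the coupler). I lift, cross over and tilt to the port axis.

>>> apply_moves --rows "0 0 -0.4 0 0 0 0; 0 0 -1 0 0 0 0; 0 0 -1 0 0 0 0"

```text
time: 6.15
eef_pos: [0.5257, 0.1664, 0.1415]
orientation: [[0.51, 0.86, 0.003], [0.86, -0.51, 0.001], [0.002, 0.003, -1.0]]
wrist_force: [0.5, -0.1, -3.3]
opening: 0.0273
finger_force: 55.3
```

>>> apply_moves --rows "-0.2 0.2 -0.6 0 0 0 0; -0.4 0.4 -1 0 0 0 0; -0.4 0.4 -1 0 0 0 0"

```text
time: 6.52
eef_pos: [0.5368, 0.1214, 0.2197]
orientation: [[0.511, 0.859, 0.001], [0.859, -0.511, 0.0], [0.001, 0.001, -1.0]]
wrist_force: [1.4, 1.0, -2.6]
opening: 0.0277
finger_force: 55.5
```

>>> apply_moves --rows "-0.5 0.5 -0.25 0 0 0 0; -1 1 -0.25 0 0 0 0; -1 1 -0.25 0 0 0 0"

```text
time: 6.9
eef_pos: [0.5643, 0.0103, 0.2366]
orientation: [[0.513, 0.858, -0.004], [0.858, -0.513, 0.0], [-0.002, -0.003, -1.0]]
wrist_force: [-0.6, 0.4, -3.4]
opening: 0.0275
finger_force: 55.6
```

>>> apply_moves --rows "-0.45 0.4 0 -0.3 0 0 0; -0.93 0.8 0 -0.6 0 0 0; -0.93 0.8 0 -0.84 0 0 0; -0.93 0.8 0 -0.84 0 0 0; -0.93 0.8 0 -0.84 0 0 0; -0.93 0.8 0 -0.84 0 0 0"

```text
time: 7.65
eef_pos: [0.582, -0.0834, 0.2389]
orientation: [[0.509, 0.786, 0.35], [0.861, -0.465, -0.207], [-0.0, 0.406, -0.914]]
wrist_force: [-0.2, -0.7, -2.5]
opening: 0.0275
finger_force: 55.5
```

Run:
```python
from h import *
s=read_state(); print(s['eef_pos'],s['orientation'].round(4),s['joint_pos'].round(1),s['wrist_force'].round(1),s['opening'])
p=s['eef_pos'];Rt=s['orientation']
t,y=np.radians(24),np.radians(149.4); n=np.array([np.sin(t)*np.cos(y),np.sin(t)*np.sin(y),np.cos(t)])
port=np.array([.6242,-.109,.105]); b=p+.0533*Rt[:,2]-port
print('underside: along n',b@n,'lateral in tool x,y mm',(1e3*Rt.T@(b-(b@n)*n)).round(2),'axis err deg',np.degrees(Rt.T@np.cross(Rt[:,2],-n)).round(2))
ims=[]
for nm,(u,v) in(('scene',(217,195)),('top',(284,165))):
    c=capture(nm); np.savez(nm+'2.npz',**c)
    ims.append(cv2.resize(c['img'][v-45:v+45,u-50:u+50],None,fx=4,fy=4,interpolation=2))
cv2.imwrite('pics/c2.png',np.hstack(ims)[:,:,::-1])
```

```text
[ 0.58203143 -0.08344494  0.23890829] [[ 5.093e-01  7.863e-01  3.496e-01]
 [ 8.606e-01 -4.654e-01 -2.070e-01]
 [-1.000e-04  4.063e-01 -9.137e-01]] [-11.3  18.7 108.4 -15.2  31.   30.9] [-0.2 -0.7 -2.5] 0.02748012642296927
underside: along n 0.0890854024384529 lateral in tool x,y mm [ 0.52  9.4  -0.  ] axis err deg [-0.02  0.01  0.  ]
```

View pics/c2.png

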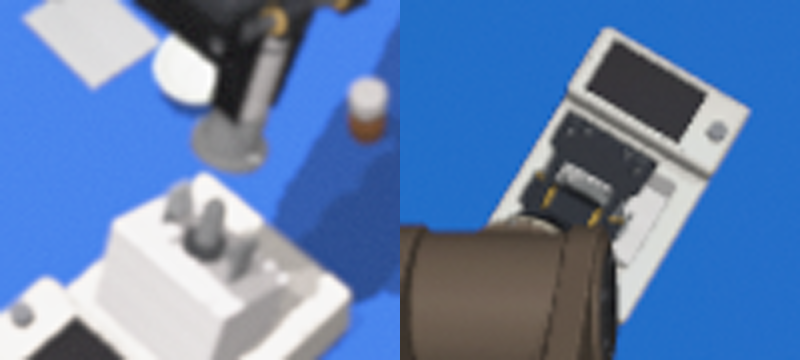

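The coupler is upright in the grip above the port; its flange sits at (230,145) in the left crop and the stem tip at (212,215). I align laterally, go to about 50 mm above the seat, and check coupler against port in the same camera.

>>> apply_moves --rows "-0.01 -0.12 0 0 0 0 0; -0.01 -0.12 0.3 0 0 0 0; -0.01 -0.12 0.47 0 0 0 0; -0.01 -0.12 0.47 0 0 0 0; -0.01 -0.12 0.47 0 0 0 0; -0.01 -0.12 0.47 0 0 0 0"

```text
time: 8.5
eef_pos: [0.5869, -0.0879, 0.2016]
orientation: [[0.51, 0.785, 0.352], [0.86, -0.465, -0.208], [0.0, 0.409, -0.913]]
wrist_force: [0.6, 0.5, -2.5]
opening: 0.028
finger_force: 55.5
```

```bash
cat > chk.py <<'E'
from h import *
t,yw=np.radians(24),np.radians(149.4); n=np.array([np.sin(t)*np.cos(yw),np.sin(t)*np.sin(yw),np.cos(t)])
y=np.array([-np.sin(yw+np.pi),np.cos(yw+np.pi),0]); x=np.cross(y,n)
port=np.array([.6242,-.109,.105])
def tcp():
    s=read_state(); R=s['orientation']; b=s['eef_pos']+.0533*R[:,2]-port
    print('t',s['time'],'underside h %.2f lateral portx %.2f porty %.2f mm'%tuple(1e3*np.array([b@n,b@x,b@y])),'axis err(tool)',np.degrees(R.T@np.cross(R[:,2],-n)).round(2),'F port xyz',(np.c_[x,y,n].T@s['wrist_force']).round(1),s['opening'].round(4))
E
python3 - <<'E'
from chk import *
tcp()
def loc(c):
    u,v=217,200; P=world(c)[v-45:v+45,u-50:u+50].reshape(-1,3)-port; return np.c_[P@x,P@y,P@n]
c0=dict(np.load('scene0.npz')); c=capture('scene'); save(c,'s3.png')
A=loc(c0); B=loc(c)
near=lambda L,lo,hi,r:L[(L[:,2]>lo)&(L[:,2]<hi)&(np.hypot(L[:,0],L[:,1])<r)]*1e3
for nm,L,bands in(('before',A,[(.014,.03,.045),(.033,.045,.02)]),('now',B,[(.046,.0515,.04),(.051,.057,.04),(.061,.082,.03)])):
    for lo,hi,r in bands:
        q=near(L,lo,hi,r); 
        print(nm,lo,len(q),'x',np.percentile(q[:,0],[2,50,98]).round(1),'y',np.percentile(q[:,1],[1,50,99]).round(1))
R=c; cv2.imwrite('pics/c3.png',cv2.resize(c['img'][150:240,165:275],None,fx=6,fy=6,interpolation=2)[:,:,::-1])
E
```

```text
Traceback (most recent call last):
  File "chk.py", line 7, in tcp
    print('t',s['time'],'underside h %.2f lateral portx %.2f porty %.2f mm'%tuple(1e3*np.array([b@n,b@x,b@y])),'axis err(tool)',np.degrees(R.T@np.cross(R[:,2],-n)).round(2),'F port xyz',(np.c_[x,y,n].T@s['wrist_force']).round(1),s['opening'].round(4))
                                                                                                                                                                                                                                     ^^^^^^^^^^^^^^^^^^
AttributeError: 'float' object has no attribute 'round'
```

```bash
sed -i "s/s\['opening'\].round(4)/s['opening']/" chk.py
python3 - <<'E'
from chk import *
tcp()
def loc(c):
    u,v=217,200; P=world(c)[v-45:v+45,u-50:u+50].reshape(-1,3)-port; return np.c_[P@x,P@y,P@n]
c0=dict(np.load('scene0.npz')); c=capture('scene')
A=loc(c0); B=loc(c)
near=lambda L,lo,hi,r:L[(L[:,2]>lo)&(L[:,2]<hi)&(np.hypot(L[:,0],L[:,1])<r)]*1e3
for nm,L,bands in(('before',A,[(.014,.03,.045),(.033,.045,.02)]),('now',B,[(.046,.0515,.04),(.051,.057,.04),(.061,.082,.03)])):
    for lo,hi,r in bands:
        q=near(L,lo,hi,r); 
        print(nm,lo,len(q),'x',np.percentile(q[:,0],[2,50,98]).round(1),'y',np.percentile(q[:,1],[1,50,99]).round(1))
cv2.imwrite('pics/c3.png',cv2.resize(c['img'][150:240,165:275],None,fx=6,fy=6,interpolation=2)[:,:,::-1])
E
```

```text
t 8.5 underside h 52.41 lateral portx 0.28 porty -0.85 mm axis err(tool) [ 0.12  0.01 -0.  ] F port xyz [-0.8  0.7 -2.4] 0.027980252657442913
before 0.014 111 x [-9.6  3.6  7.3] y [-31.7  -0.   32.6]
before 0.033 30 x [-5.1  1.5  7.1] y [-7.3  0.7  7. ]Traceback (most recent call last):
  File "<stdin>", line 11, in <module>
    return _quantile_unchecked(
        a, q, axis, out, overwrite_input, method, keepdims, weights)
    return _ureduce(a,
                    func=_quantile_ureduce_func,
    ...<5 lines>...
                    overwrite_input=overwrite_input,
                    method=method)
    r = func(a, **kwargs)
    result = _quantile(arr,
                       quantiles=q,
    ...<2 lines>...
                       out=out,
                       weights=wgt)
    slices_having_nans = np.isnan(arr[-1, ...])
                                  ~~~^^^^^^^^^
IndexError: index -1 is out of bounds for axis 0 with size 0
```

Run:
```python
from chk import *
c=capture('scene'); u,v=217,195; P=world(c)[v-45:v+45,u-50:u+50].reshape(-1,3)-port; L=np.c_[P@x,P@y,P@n]
for lo,hi,r in[(.050,.059,.035),(.059,.063,.035),(.064,.085,.03)]:
    q=L[(L[:,2]>lo)&(L[:,2]<hi)&(np.hypot(L[:,0],L[:,1])<r)]*1e3
    if len(q)>3: print(lo,len(q),'x',np.percentile(q[:,0],[2,50,98]).round(1),'y',np.percentile(q[:,1],[1,50,99]).round(1))
cv2.imwrite('pics/c3.png',cv2.resize(c['img'][150:240,165:275],None,fx=6,fy=6,interpolation=2)[:,:,::-1])
```

```text
0.05 32 x [-13.3  18.3  22.5] y [-16.   10.2  22.5]
0.059 80 x [-15.9  10.6  22.1] y [-22.4   9.6  22.5]
0.064 96 x [-5.3 11.7 16.1] y [-13.4   7.8  16.9]
```

View pics/c3.png

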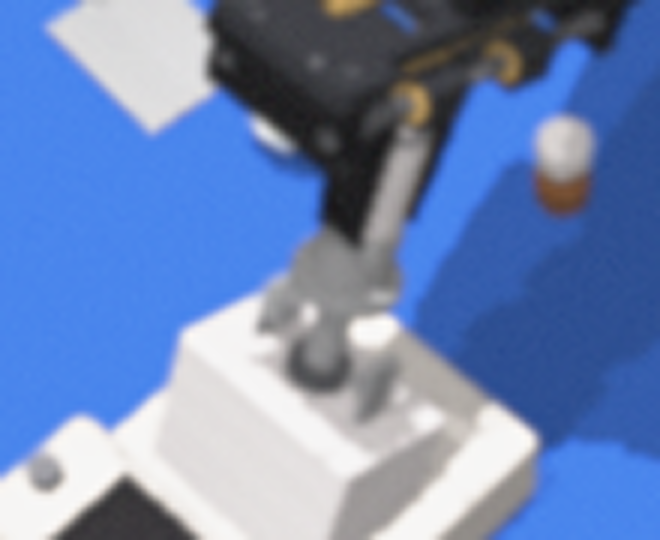

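The flange spans ±22.5 mm about the port's centre line, so coupler and stem (crop (318,345)) are aligned within about 1 mm. I descend over the stem tip, watching the force.

>>> apply_moves --rows "0 0 0.08 0 0 0 0; 0 0 0.16 0 0 0 0; 0 0 0.24 0 0 0 0; 0 0 0.24 0 0 0 0; 0 0 0.24 0 0 0 0"

```text
time: 9.22
eef_pos: [0.5936, -0.092, 0.1834]
orientation: [[0.51, 0.786, 0.351], [0.86, -0.466, -0.208], [-0.0, 0.408, -0.913]]
wrist_force: [-0.4, -0.4, -4.1]
opening: 0.0272
finger_force: 55.5
```

```bash
python3 -c "
from chk import *
tcp()"
```

```text
t 9.225 underside h 32.55 lateral portx -0.03 porty -0.95 mm axis err(tool) [ 0.06  0.03 -0.  ] F port xyz [-1.8 -0.5 -3.7] 0.027210076049332354
```

>>> apply_moves --rows "0 0 0.05 0 0 0 0; 0 0 0.1 0 0 0 0; 0 0 0.15 0 0 0 0; 0 0 0.15 0 0 0 0; 0 0 0.15 0 0 0 0"

```text
time: 9.85
eef_pos: [0.5979, -0.0945, 0.1724]
orientation: [[0.51, 0.785, 0.351], [0.86, -0.465, -0.208], [-0.0, 0.408, -0.913]]
wrist_force: [1.2, -1.0, -2.1]
opening: 0.0276
finger_force: 55.5
```

```bash
python3 -c "
from chk import *
tcp()"
```

```text
t 9.85 underside h 20.50 lateral portx 0.12 porty -0.96 mm axis err(tool) [ 0.08  0.02 -0.  ] F port xyz [ 0.6 -0.2 -2.5] 0.027617296701219814
```

>>> apply_moves --rows "0 0 0.04 0 0 0 0; 0 0 0.08 0 0 0 0; 0 0 0.08 0 0 0 0"

```text
time: 10.22
eef_pos: [0.6003, -0.0958, 0.1669]
orientation: [[0.51, 0.785, 0.352], [0.86, -0.465, -0.208], [0.0, 0.409, -0.913]]
wrist_force: [0.7, -0.4, -1.3]
opening: 0.0276
finger_force: 55.5
```

>>> apply_moves --rows "0 0 0.04 0 0 0 0; 0 0 0.08 0 0 0 0; 0 0 0.08 0 0 0 0"

```text
time: 10.6
eef_pos: [0.6024, -0.0972, 0.1604]
orientation: [[0.51, 0.786, 0.351], [0.86, -0.466, -0.208], [-0.0, 0.408, -0.913]]
wrist_force: [0.6, -0.5, -1.8]
opening: 0.0276
finger_force: 55.5
```

```bash
python3 -c "
from chk import *
tcp()"
```

```text
t 10.6 underside h 7.39 lateral portx -0.04 porty -0.95 mm axis err(tool) [0.06 0.03 0.  ] F port xyz [-0.  -0.2 -2. ] 0.02763413093496471
```

There is no catch force yet, which is unexpected at this height. I look before pushing on.

Run:
```python
from chk import *
tcp(); s=read_state(); print(s['wrist_force'],s['ft_torque'],s['effort'].round(1))
c=capture('scene'); np.savez('scene4.npz',**c); u,v=217,200; P=world(c)[v-45:v+45,u-50:u+50].reshape(-1,3)-port; L=np.c_[P@x,P@y,P@n]*1e3
for lo in range(-4,60,4):
    q=L[(L[:,2]>lo)&(L[:,2]<lo+4)&(np.hypot(L[:,0],L[:,1])<38)]
    if len(q)>3: print(lo,len(q),'x',np.percentile(q[:,0],[2,50,98]).round(1),'y',np.percentile(q[:,1],[1,50,99]).round(1))
cv2.imwrite('pics/c4.png',cv2.resize(c['img'][155:235,170:270],None,fx=7,fy=7,interpolation=2)[:,:,::-1])
```

```text
t 10.6 underside h 7.39 lateral portx -0.04 porty -0.95 mm axis err(tool) [0.06 0.03 0.  ] F port xyz [-0.  -0.2 -2. ] 0.02763413093496471
[ 0.61116092 -0.54338116 -1.84811319] [-0.01032716 -0.00826203 -0.00739596] [  0.3 -54.2 -19.5  -0.2  -0.9   0.1]
-4 69 x [-17.8  24.7  31. ] y [-31.    9.7  35.9]
0 141 x [-5.5 16.9 29.6] y [-35.9   2.8  36.7]
4 12 x [-8.   6.3 24.1] y [-35.2  25.   36.3]
8 24 x [-5.5  9.7 21.1] y [-36.3  10.3  36.8]
12 56 x [-20.1   7.6  21.5] y [-33.9  12.7  35.3]
16 72 x [-12.3   6.2  21.6] y [-35.4   4.5  36.8]
20 26 x [-7.8  7.2 15.3] y [-28.6   8.3  36.3]
24 35 x [-5.9  5.6 15.8] y [-35.4   6.3  36.9]
28 45 x [-8.6  2.3 14.1] y [-37.1   3.8  35.8]
32 23 x [-5.5 10.4 16.4] y [-35.5   7.1  35.6]
36 19 x [-7.2 11.3 15.2] y [-9.4 12.1 16. ]
40 23 x [-17.9   2.6  16.9] y [-4.2 11.4 15.9]
44 20 x [-19.8  11.4  17.6] y [-11.3   8.3  13.1]
48 12 x [-12.9  11.3  18.6] y [-10.1   7.8  13. ]
52 20 x [-18.1  11.5  19.8] y [-8.4 10.3 13.7]
56 16 x [-18.3  16.5  20.6] y [-8.8  9.4 13. ]
```

View pics/c4.png

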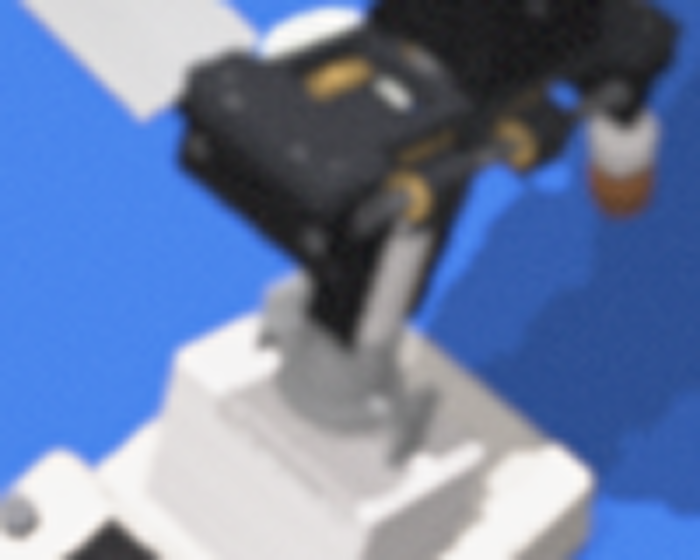

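The picture shows the flange (crop (330,385)) between the two catches. They are spread to about ±36 mm, so it is passing through the noses. I keep pushing.

>>> apply_moves --rows "0 0 0.02 0 0 0 0; 0 0 0.04 0 0 0 0; 0 0 0.04 0 0 0 0"

```text
time: 11.02
eef_pos: [0.6034, -0.0978, 0.1579]
orientation: [[0.51, 0.786, 0.351], [0.86, -0.465, -0.208], [-0.0, 0.408, -0.913]]
wrist_force: [-2.5, 1.2, 4.1]
opening: 0.0279
finger_force: 56.1
```

>>> apply_moves --rows "0 0 0.02 0 0 0 0; 0 0 0.04 0 0 0 0; 0 0 0.04 0 0 0 0"

```text
time: 11.4
eef_pos: [0.6045, -0.0985, 0.1549]
orientation: [[0.51, 0.785, 0.351], [0.86, -0.466, -0.208], [-0.0, 0.408, -0.913]]
wrist_force: [-2.9, 2.8, 6.0]
opening: 0.0274
finger_force: 56.2
```

```bash
python3 -c "
from chk import *
tcp()"
```

```text
t 11.4 underside h 1.39 lateral portx 0.02 porty -0.98 mm axis err(tool) [0.07 0.03 0.  ] F port xyz [-1.1  1.   7.1] 0.02744352409297458
```

Spring force fits h ≈ 1.4 mm. Now down to the hard seat.

>>> apply_moves --rows "0 0 0.01 0 0 0 0; 0 0 0.02 0 0 0 0; 0 0 0.02 0 0 0 0; 0 0 0.02 0 0 0 0"

```text
time: 11.9
eef_pos: [0.6049, -0.0987, 0.1539]
orientation: [[0.51, 0.785, 0.351], [0.86, -0.465, -0.208], [-0.0, 0.408, -0.913]]
wrist_force: [-6.2, 3.7, 10.0]
opening: 0.0277
finger_force: 56.6
```

>>> apply_moves --rows "0 0 0.01 0 0 0 0; 0 0 0.01 0 0 0 0; 0 0 0.01 0 0 0 0"

```text
time: 12.28
eef_pos: [0.605, -0.0987, 0.1539]
orientation: [[0.51, 0.785, 0.351], [0.86, -0.465, -0.208], [-0.0, 0.408, -0.913]]
wrist_force: [-11.9, 7.3, 20.9]
opening: 0.0276
finger_force: 57.3
```

```bash
python3 -c "
from chk import *
tcp()"
```

```text
t 12.275 underside h 0.24 lateral portx 0.06 porty -0.93 mm axis err(tool) [0.1  0.03 0.  ] F port xyz [-4.3  0.3 24.7] 0.027639652262779747
```

It's on the hard seat: motion stopped and the force is rising steeply (25 N). Hold there.

>>> apply_moves --rows "0 0 0 0 0 0 0; 0 0 0 0 0 0 0; 0 0 0 0 0 0 0; 0 0 0 0 0 0 0; 0 0 0 0 0 0 0; 0 0 0 0 0 0 0; 0 0 0 0 0 0 0; 0 0 0 0 0 0 0; 0 0 0 0 0 0 0; 0 0 0 0 0 0 0; 0 0 0 0 0 0 0; 0 0 0 0 0 0 0; 0 0 0 0 0 0 0; 0 0 0 0 0 0 0; 0 0 0 0 0 0 0; 0 0 0 0 0 0 0; 0 0 0 0 0 0 0; 0 0 0 0 0 0 0; 0 0 0 0 0 0 0; 0 0 0 0 0 0 0"

```text
time: 14.78
eef_pos: [0.605, -0.0987, 0.1539]
orientation: [[0.51, 0.785, 0.351], [0.86, -0.465, -0.208], [-0.0, 0.408, -0.913]]
wrist_force: [-11.7, 6.3, 20.1]
opening: 0.0274
finger_force: 57.3
```

Run:
```python
from chk import *
tcp()
c=capture('scene'); u,v=217,200; P=world(c)[v-45:v+45,u-50:u+50].reshape(-1,3)-port; L=np.c_[P@x,P@y,P@n]*1e3
for lo in range(12,36,4):
    q=L[(L[:,2]>lo)&(L[:,2]<lo+4)&(abs(L[:,0])<10)&(abs(L[:,1])<45)&(abs(L[:,1])>18)]
    for s in(-1,1):
        k=q[q[:,1]*s>0]
        if len(k)>1: print(lo,s,len(k),np.percentile(k[:,1],[5,50,95]).round(1))
cv2.imwrite('pics/c5.png',cv2.resize(c['img'][155:235,170:270],None,fx=7,fy=7,interpolation=2)[:,:,::-1])
```

```text
t 14.775 underside h 0.25 lateral portx 0.09 porty -0.91 mm axis err(tool) [0.11 0.03 0.  ] F port xyz [-3.9 -0.5 23.8] 0.027445174279642465
12 -1 3 [-30.8 -28.7 -21.2]
12 1 8 [22.5 30.5 31.9]
16 -1 7 [-30.6 -24.5 -19.9]
16 1 9 [21.5 28.6 31.4]
20 -1 5 [-31.6 -23.1 -21.3]
20 1 7 [23.2 31.1 31.7]
24 -1 11 [-33.1 -26.  -22.2]
24 1 9 [24.5 30.4 32.6]
28 -1 9 [-33.1 -29.9 -25.7]
28 1 10 [27.1 30.2 32.3]
32 1 4 [27.6 28.6 29.5]
```

View pics/c5.png

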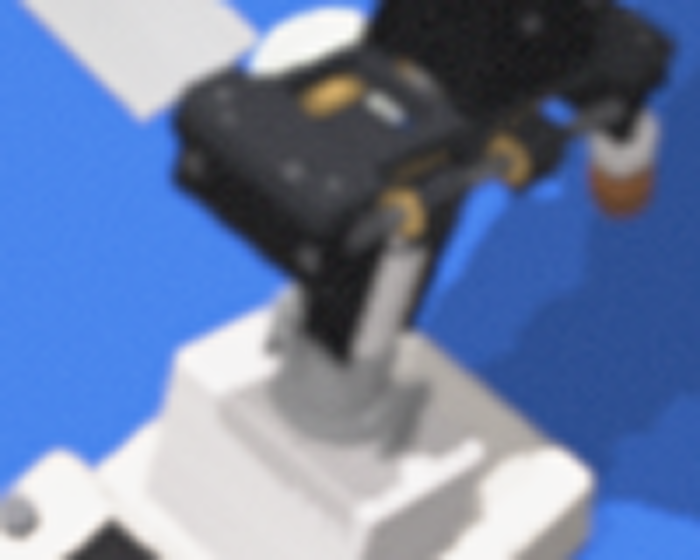

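The flange is down on the seat (crop (335,400)). Both catches are back from about ±36 mm to their shut position of about ±32 mm, with their noses over the flange. It held at 24 N for 2.5 s, so I hand it in.

```bash
python3 -c "
from rig import job_done
print(job_done())"
```

```text
the job is handed in; nothing more can be done
None
```

The wide-flange coupler is seated on the port with both catches shut over its flange and the sleeve pressed fully in; it held for 2.5 s at about 24 N and was handed in still gripped and pushed, at about 15 s of the 45 s allowed.

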